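Find the full specimen tin by its weight

TASK

Three look-alike closed aluminium tins with green bands stand on the stall; only one has an ore nodule inside, the other two are empty. Lift them to feel which is the heavy, full one and stand that one upright in the shallow wooden tray for the customer. The two empty tins must end up standing upright on the table outside the tray, and no tin may be knocked over on the way.

Things in the scene. Friction and masses are not known exactly. Their poses are not given: they have to be found in the camera images.
- tin_1_center (a point): Centre (half-way up) of tin 1 of three look-alike closed round tins: bare aluminium with a plain green band, flat lid, 58 mm across, 72 mm tall, so 36 mm from this point to the table or to the lid; z is up along its axis. The lid is fixed. Which of the three is the full one changes every time and cannot be seen: the full tin weighs 0.50 to 0.70 kg, each empty one about 0.10 kg.
- tin_2_center (a point): Centre (half-way up) of tin 2 of three look-alike closed round tins: bare aluminium with a plain green band, flat lid, 58 mm across, 72 mm tall, so 36 mm from this point to the table or to the lid; z is up along its axis. The lid is fixed. Which of the three is the full one changes every time and cannot be seen: the full tin weighs 0.50 to 0.70 kg, each empty one about 0.10 kg.
- tin_3_center (a point): Centre (half-way up) of tin 3 of three look-alike closed round tins: bare aluminium with a plain green band, flat lid, 58 mm across, 72 mm tall, so 36 mm from this point to the table or to the lid; z is up along its axis. The lid is fixed. Which of the three is the full one changes every time and cannot be seen: the full tin weighs 0.50 to 0.70 kg, each empty one about 0.10 kg.
- tray: Shallow open square wooden tray, fixed to the table, 130 x 130 mm outside, 118 x 118 mm inside, walls 6 mm thick and 22 mm high, inner floor 6 mm above the table. Origin: centre of its underside, on the table; x and y run along its sides, z up.
There are look-alikes about, which are no part of the job. Leave any blue look-alike of the part that bears tin_1_center alone.

How it is judged:
By the outcome, as a careful person would: the job done as asked, in the order asked, and still so for the second after the job is handed in, with the robot touching nothing.
It also fails if it takes over 61 s, if anything falls off the work surface, if the arm or the gripper's body presses on something with over 40 N, if the wrist force passes 120 N, or if a joint passes its speed limit or range.

ROBOT

A 7-joint arm with a two-finger parallel gripper is mounted at the origin on a cart in front of the work surface, level with it; the furniture and walls round the work are solid. World frame = base frame: x ahead of the robot, y to its left, z up, the work surface at z = 0. Lengths are in m, angles in rad, forces in N, time in s.
With the tool pointing down it reaches from about 0.4 to 0.85 m from the base axis. Payload 6.9 kg.
Tool frame: the origin (TCP) lies midway between the tips of the shut fingers; the grasp point (between the pads) lies behind it (ctrl.pinch_z is the z of the grasp point in the tool frame, in m); z points along the fingers, y is the line along which they close (so a half turn about z gives the same grasp; the last joint's range is limited). The gripper opens to 85 mm and grips with 20 to 120 N. Pads are 22 mm wide; open, the fingers measure 114 mm over their backs; the gripper's body (76 mm by 85 mm) begins 54 mm behind the grasp point. The pads swing forward as they close: fully open they stand 13 mm farther back than shut.
Start: joints at [1.286, 0.507, -0.238, 1.5, 0.126, 1.149, -0.155], TCP at [0.238, -0.578, 0.231] pointing down, gripper open.
Joint ranges: [-3.08, 3.08], [-0.24, 2.05], [-1.43, 1.35], [0, 2.5], [-1.52, 4.66], [0.17, 1.96], [-2.89, 2.89]. Speed limits (rad/s): [2.39, 2.39, 3.14, 3.14, 3.14, 3.14, 3.14].

INTERFACE

Orientations are given as a unit quaternion [w, x, y, z].
In Python, from station import ctrl, get_state, vision, ticket, models gives the robot as it stands. Calls block until the motion is done:
- ctrl.movep(position, orientation): joint-space move of the TCP to a pose.
- ctrl.movel(position, frame=None, max_speed=0.15): straight line of the TCP; frame=None keeps the orientation; max_speed is the mean speed in m/s.
- ctrl.set_joints(angles): joint-space move.
- ctrl.ungrasp() and ctrl.close_gripper(force=None): open the fingers fully, or close them until they stop; force is the grip in N (None keeps the last).
- ctrl.pause(seconds).
- ctrl.ik(position, orientation): joint angles nearest the present ones, or None.
- get_state(): the state.
- vision.grab_frame(name): name is "scene" or "top" or "wrist"; returns (picture, depth): 420x560x3 uint8, blue, green, red; 420x560 float32, m along the optical axis (not along the pixel's ray), 0 where there is no reading.
- vision.camera_info(name): a dict with "mtx" (3x3 intrinsics, pixels), "dist_coeffs" ([k1, k2, p1, p2, k3] as OpenCV has them; the pictures are not rectified), "R" (3x3) and "t" (3): a world point X has camera coordinates R X + t; the wrist camera has in their place "hand_eye" (4x4, takes a point from camera to tool coordinates, whose origin is the TCP and whose axes are the flange's). Camera axes: x right, y down, z forward; pixel columns grow to the right and rows downward; lengths in m; the calibration is good to about 2 mm. A picture is of the moment at which its call begins: read the wrist's pose just before it. camera_info takes no time and is no camera call.
A pose or a line that the arm cannot do raises ctrl.Unreachable and nothing moves.
- ticket.close_job(): hands the job in; it is judged then, once.
Trained networks look in the newest picture that a camera, given by its name, has taken for a name from the list of things; names that differ only in an ending like _2 or _b are one class to them, and where a whole thing is asked for, a point or a joint stands for the part that bears it (a point fixed in the world has none). Each returns a list of dicts, best first, with "p" (0 to 1); they miss things now and then, are a little off and sometimes report something else, mostly with a low value. They report only what shows in the picture. A call takes as long as a camera call. They do not tell look-alikes from the thing itself.
- models.recognise(camera, target): "point" ([column, row] in pixels, amid what is visible of it).
- models.masks_of(camera, target): "mask" (420x560 bool, what is visible of it) and "point" ([column, row] in pixels, amid what is visible of it).
The state is a dict: "time": time; "qpos": joint angles; "qd": joint speeds; "tau": joint torques, N m; "tcp_pos": TCP position; "eef_rot": TCP orientation; "contact_force": force on the tool from outside, world axes, zero at the start; "wrist_torque": the same for the moment, N m; "width": finger opening in m; "gripper_force": force on a finger pad.
Only numpy, scipy, OpenCV 4.12 (cv2) and the standard library are available. Lean on these libraries where they do the work, as an engineer would, in place of code of your own. Each camera call takes 0.05 s, during which the arm holds its last target. There are 200 camera calls.

## Working session

There is one attempt and no reset: what is moved stays moved. The work goes in short steps, each a Python script; the robot and the scene stay as the last script left them, time stands still between calls to the robot, and variables do not carry over. Pictures are saved under pics/ and viewed, at most 10 in all, crops included, and the job is handed in when it is done.

```bash
ls; mkdir -p pics; cat > look.py <<'E'
from station import ctrl,get_state,vision,ticket,models
import numpy as np,cv2
def deproj(cam,mask,depth):
    c=vision.camera_info(cam);v,u=np.nonzero(mask&(depth>0))
    n=cv2.undistortPoints(np.float32(np.c_[u,v])[:,None],np.array(c["mtx"]),np.array(c["dist_coeffs"]))[:,0]
    z=depth[v,u];P=np.c_[n*z[:,None],z]
    return (P-np.array(c["t"]))@np.array(c["R"]),u,v
E
python3 - <<'E'
from look import *
for cam in ("top","scene"):
    im,d=vision.grab_frame(cam);cv2.imwrite(f"pics/{cam}0.png",im);np.save(f"pics/{cam}d.npy",d)
    for t in ("tin_1_center","tray"):
        for r in models.masks_of(cam,t):
            m=np.array(r["mask"]);P,u,v=deproj(cam,m,d)
            if len(P)<20: continue
            top=P[P[:,2]>np.percentile(P[:,2],95)-.006]
            (c,rad)=cv2.minEnclosingCircle(np.float32(top[:,:2]))
            print(cam,t,round(r["p"],2),np.round(r["point"]),len(P),"top",np.round(np.percentile(P[:,2],[5,95]),3),"circ",np.round(c,3),round(rad,3),"med",np.round(np.median(P,0),3),"bgr",np.median(im[m],0))
            if t=="tray": print(cv2.minAreaRect(np.float32(top[:,:2])))
s=get_state();print(s["time"],s["eef_rot"],s["contact_force"],ctrl.pinch_z)
E
```

```text
pics
top tin_1_center 0.94 [185. 273.] 715 top [0.027 0.075] circ [0.375 0.278] 0.029 med [0.377 0.273 0.073] bgr [149.  82.  58.]
top tin_1_center 0.66 [139. 270.] 812 top [0.013 0.075] circ [0.378 0.378] 0.03 med [0.38  0.368 0.072] bgr [146.  75.  39.]
top tin_1_center 0.59 [190. 227.] 728 top [0.024 0.075] circ [0.475 0.265] 0.029 med [0.473 0.26  0.072] bgr [151. 143. 139.]
top tray 0.8 [389. 235.] 3232 top [0.004 0.023] circ [ 0.462 -0.174] 0.088 med [ 0.462 -0.176  0.007] bgr [ 61.  90. 131.]
((0.46260178089141846, -0.1743430495262146), (0.12796202301979065, 0.12934716045856476), 6.438671112060547)
scene tin_1_center 0.9 [222. 303.] 760 top [0.009 0.076] circ [0.377 0.378] 0.03 med [0.364 0.384 0.071] bgr [137.   66.5  23. ]
scene tin_1_center 0.65 [240. 253.] 726 top [0.002 0.075] circ [0.474 0.266] 0.03 med [0.461 0.272 0.065] bgr [111. 115. 116.]
scene tin_1_center 0.58 [257. 289.] 732 top [0.005 0.075] circ [0.371 0.28 ] 0.029 med [0.361 0.285 0.069] bgr [126.  65.  25.]
scene tray 0.88 [364. 190.] 1722 top [0.003 0.023] circ [ 0.461 -0.174] 0.09 med [ 0.462 -0.176  0.008] bgr [ 46.   81.5 128. ]
((0.4609835743904114, -0.17457857728004456), (0.1322876214981079, 0.13543733954429626), 7.540640354156494)
0.3 [-3.15520193e-04  9.80966761e-01  1.94175467e-01 -4.76687991e-05] [-0.32957647  0.30185372  0.76801234] -0.0187
```

View pics/top0.png

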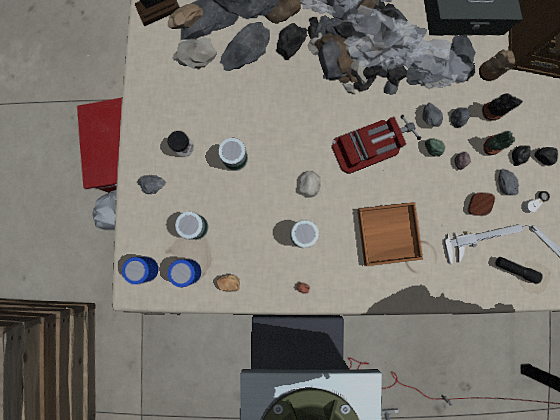

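View pics/scene0.png

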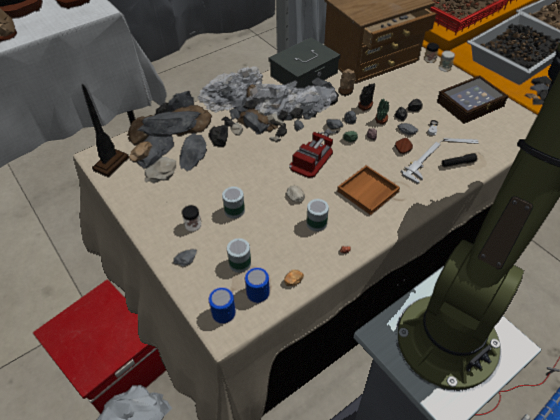

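The top view shows the green tins at about (190,227), (232,152) and (304,234), with blue look-alikes at (139,270) and (182,273). The networks found only one green tin, so I'll locate the other two from depth at those pixels.

```bash
cat >> look.py <<'E'
def q(a): return [0,np.cos(a/2),np.sin(a/2),0]   # tool down; a=0: fingers close along y
E
python3 - <<'E'
from look import *
d=np.load("pics/topd.npy");ds=np.load("pics/scened.npy")
for cam,dd,pts in (("top",d,[(190,227),(232,152),(304,234),(178,142)]),("scene",ds,[(239,252),(233,200),(317,212),(191,217)])):
    for u,v in pts:
        m=np.zeros(dd.shape,bool);m[v-26:v+26,u-22:u+22]=1
        P,_,_=deproj(cam,m,dd);t=P[(P[:,2]>.066)&(P[:,2]<.082)]
        if len(t)<20: t=P[P[:,2]>P[:,2].max()-.006]
        c,r=cv2.minEnclosingCircle(np.float32(t[:,:2]))
        print(cam,(u,v),len(t),np.round(c,4),round(r,4),"box",np.round((t[:,:2].min(0)+t[:,:2].max(0))/2,4),"z",np.round(np.median(t[:,2]),4),P[:,2].max().round(3))
for p in ((.475,.265),(.63,.17),(.455,.02),(.462,-.174)):
    for a in (-1.57,-.8,0,.8,1.57):
        print(p,a,[None if (j:=ctrl.ik([*p,z],q(a))) is None else np.round(j,2).tolist() for z in (.026,.16)])
E
```

```text
top (190, 227) 602 [0.4749 0.2658] 0.0298 box [0.4756 0.2659] z 0.0729 0.078
top (232, 152) 581 [0.6359 0.1773] 0.0299 box [0.6357 0.1776] z 0.073 0.078
top (304, 234) 601 [0.4593 0.0197] 0.0293 box [0.4596 0.0197] z 0.0729 0.077
top (178, 142) 292 [0.6617 0.2979] 0.0224 box [0.6616 0.2978] z 0.0631 0.066
scene (239, 252) 491 [0.4349 0.2657] 0.0682 box [0.4349 0.2694] z 0.072 0.079
scene (233, 200) 284 [0.6339 0.18  ] 0.0316 box [0.6347 0.179 ] z 0.0721 0.078
scene (317, 212) 305 [0.459 0.022] 0.0316 box [0.4588 0.0227] z 0.0722 0.078
scene (191, 217) 72 [0.6587 0.3007] 0.0223 box [0.6578 0.3   ] z 0.0642 0.069
(0.475, 0.265) -1.57 [[0.13, 0.95, -1.23, 1.94, 1.05, 1.08, 1.57], [0.16, 0.71, -1.23, 1.81, 0.73, 1.16, 1.83]]
(0.475, 0.265) -0.8 [[-0.9, 0.71, 0.55, 1.96, -0.6, 0.65, -2.33], [-1.03, 0.55, 0.75, 1.83, -0.46, 0.95, -2.45]]
(0.475, 0.265) 0 [[-0.31, 0.65, -0.38, 1.95, 0.4, 0.61, -2.52], [-0.02, 0.55, -0.83, 1.81, 0.48, 0.99, -2.62]]
(0.475, 0.265) 0.8 [[-0.21, 0.68, -0.53, 1.95, 0.55, 0.66, -1.86], [0.03, 0.59, -0.93, 1.81, 0.55, 1.03, -1.89]]
(0.475, 0.265) 1.57 [[-0.11, 0.7
[... 1049 characters left out ...]
5, 2.03, 0.31, 0.83, -1.22]]
(0.455, 0.02) 1.57 [[0.23, 0.59, -0.48, 2.18, 0.56, 0.5, -0.69], [0.47, 0.4, -0.78, 2.03, 0.38, 0.85, -0.53]]
(0.462, -0.174) -1.57 [[0.19, 0.6, 0.18, 2.09, -0.22, 0.48, -2.61], [0.22, 0.38, 0.12, 1.95, -0.06, 0.82, -2.76]]
(0.462, -0.174) -0.8 [[0.3, 0.59, 0.02, 2.08, -0.03, 0.47, -2.03], [0.36, 0.38, -0.07, 1.94, 0.04, 0.82, -2.1]]
(0.462, -0.174) 0 [[0.44, 0.59, -0.19, 2.08, 0.23, 0.49, -1.49], [0.53, 0.39, -0.3, 1.94, 0.16, 0.83, -1.43]]
(0.462, -0.174) 0.8 [[0.54, 0.6, -0.34, 2.08, 0.39, 0.52, -0.86], [0.66, 0.41, -0.49, 1.94, 0.25, 0.85, -0.73]]
(0.462, -0.174) 1.57 [[0.64, 0.62, -0.49, 2.08, 0.54, 0.56, -0.24], [0.77, 0.44, -0.65, 1.94, 0.34, 0.88, -0.06]]
```

```bash
cat >> look.py <<'E'
T={'A':(.4593,.0205,.8),'B':(.6355,.178,.8),'C':(.4752,.2658,.3)}
def weigh(k):
    x,y,a=T[k]
    ctrl.movep([x,y,.13],q(a)); ctrl.movel([x,y,.026],max_speed=.12)
    f0=get_state()["contact_force"][2]
    ctrl.close_gripper(50); w=get_state()["width"]
    ctrl.movel([x,y,.066],max_speed=.1); ctrl.pause(.3)
    s=get_state(); print(k,"f0",f0,"lifted",s["contact_force"],"w",w,s["width"],"t",s["time"])
    return f0-s["contact_force"][2]
def back(k):
    x,y,a=T[k]
    ctrl.movel([x,y,.0265],max_speed=.08); ctrl.ungrasp(); ctrl.movel([x,y,.13],max_speed=.2)
    print("t",get_state()["time"])
E
python3 - <<'E'
from look import *
w=weigh('A');print(w)
if w<2.5: back('A')
E
```

```text
A f0 0.6282447264084063 lifted [ 0.42396432 -0.25417519 -0.92385422] w 0.05695390014908899 0.05692590205143533 t 4.85
1.5520989505905782
t 6.5583
```

```bash
python3 - <<'E'
from look import *
w=weigh('B');print(w)
if w<2.5:
    back('B'); w=weigh('C');print(w)
E
```

```text
B f0 0.6745125539810138 lifted [ 0.25025559 -0.36503784 -1.72093945] w 0.057880251020979 0.05766023515279572 t 9.7417
2.3954520063931133
t 11.4417
C f0 0.7793846948523021 lifted [-0.92805646  0.50830067 -4.49299984] w 0.057297952733804454 0.05697659900853109 t 14.4417
5.272384535557488
```

C is the full tin at about 5.3 N. A and B are much lighter, so C goes to the tray.

```bash
python3 - <<'E'
from look import *
x,y,a=T['C']; X,Y=.462,-.1745
ctrl.movel([x,y,.17],max_speed=.15); s=get_state();print(s["contact_force"],s["width"])
ctrl.movep([X,Y,.15],q(.3)); s=get_state();print(s["contact_force"],s["width"],s["time"])
ctrl.movel([X,Y,.05],max_speed=.12); ctrl.pause(.2)
for z in (.036,.034,.0325,.031,.0295):
    ctrl.movel([X,Y,z],max_speed=.05); f=get_state()["contact_force"][2]; print(z,f)
    if f>0: break
ctrl.ungrasp(); ctrl.movel([X,Y,.15],max_speed=.15)
ctrl.movep([.40,-.45,.25],q(.3)); s=get_state();print(s["time"])
im,d=vision.grab_frame("top")
im2,_=vision.grab_frame("scene")
cv2.imwrite("pics/end.png",np.hstack([cv2.resize(im[100:320,100:460],None,fx=1.1,fy=1.1),cv2.resize(im2[150:370,150:450],None,fx=1.1,fy=1.1)]))
for n,(u,v) in {"A":(304,234),"B":(232,152),"C":(389,235),"oldC":(190,227)}.items():
    m=np.zeros(d.shape,bool);m[v-26:v+26,u-24:u+24]=1
    P,_,_=deproj("top",m,d);t=P[P[:,2]>.066]
    if len(t)<20: print(n,"none");continue
    c,r=cv2.minEnclosingCircle(np.float32(t[:,:2]));print(n,len(t),np.round(c,4),round(r,4),np.median(t[:,2]))
E
```

```text
[-0.44585901  0.06295601 -4.60579396] 0.05732620519939039
[-0.32660668  0.77049607 -5.04733374] 0.05714954189982858 16.9
0.036 -5.004800635299409
0.034 -5.701477256581909
0.0325 2.707057150684723
21.5
A 596 [0.4585 0.0198] 0.0292 0.07285291562198246
B 583 [0.6348 0.1768] 0.0296 0.07297996491096805
C 595 [ 0.4616 -0.1742] 0.0293 0.07873552520376102
oldC none
```

View pics/end.png

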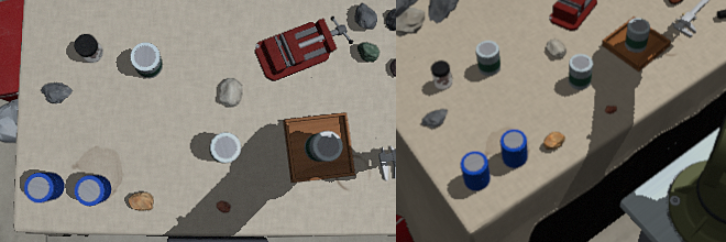

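The picture shows the full tin upright in the tray (left half, 325,147). The empties stand upright at (225,148) and (146,60), and the blue tins haven't moved.

```bash
python3 -c "
from look import *
print(ticket.close_job())"
```

```text
the job is handed in; nothing more can be done
None
```

The full tin (about 5.3 N when lifted, against 1.6 N and 2.4 N for the others) is upright in the tray, the two empties stand on the table outside it, the blue tins were left alone, and I handed the job in at about 22 s.

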